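Set a damper's compression clicker: fully closed, then five clicks out

ROBOT

A 6-joint arm with a two-finger parallel gripper is mounted at the origin on the work surface. World frame = base frame: x ahead of the robot, y to its left, z up, the work surface at z = 0. Lengths are in m, angles in rad, forces in N, time in s.
With the tool pointing down it reaches from about 0.25 to 0.725 m from the base axis. Payload 4 kg.
Tool frame: the origin (TCP) lies on the centre line of the jaws, within the pads' length; the fingertips stand tip_reach ahead of it and the grasp point (between the pads) lies 5 mm behind it (tip_reach is the distance from the TCP to the fingertips, in m); z points along the fingers, y is the direction in which the jaws open and shut (so a half turn about z gives the same grasp; the last joint's range is limited). The gripper opens to 85 mm and grips with 20 to 120 N. Pads are 22 mm wide; open, the fingers measure 114 mm over their backs; the gripper's body (76 mm by 85 mm) begins 54 mm behind the grasp point. The pads swing forward as they close: fully open they stand 13 mm farther back than shut.
Start: joints at [1.118, 0.241, 0.005, 1.335, 0, 1.571], TCP at [0.219, 0.45, 0.245] pointing down, gripper open.
Joint ranges: [-2.72, 2.72], [-1.05, 1.87], [-1.09, 1.28], [-1.99, 2.15], [-1.42, 1.44], [-3.14, 3.14]. Speed limits (rad/s): [2.79, 2.79, 3.14, 3.14, 3.14, 3.14].

INTERFACE

Orientations are given as a unit quaternion [x, y, z, w].
In Python, from workcell import * gives the robot as it stands.
- The arm moves only by the tool arm_command, never from a script. Its arguments are lists of equal length, an entry for each row: "translation": the shift along the tool's x, y, z in cm, a list of three; "turn": the turn about the tool's z in rad; "hand": the closure, from 0 (fully open) to 1 (shut). In form: {"translation": [[x, y, z], ...], "turn": [turn, ...], "hand": [hand, ...]}. A call has 1 to 5 rows; each row is the pose to reach, as a shift and turn from the pose commanded when the call began, along the tool's axes at that moment; what a row does not reach only later rows make up. A row lasts 1/12 s, in which the tool goes at most 41.7 mm and 7.16 degrees, less where a joint would pass 70% of its speed; a pose out of reach is approached as far as the arm can. A call with a gripper value outside its range is refused whole. The fingers move at their own pace and stop on an object; the grip force is fixed at half the most. Time passes only in rows, so rows that repeat a pose let the fingers close. It gives the time, the measured TCP pose, the force and the opening at its end, in the units of the state.
- get_obs(): the state, without advancing time (a new reading comes with each control period).
- camera(name): name is "scene" or "top" or "wrist"; returns (picture, depth): 420x560x3 uint8, red, green, blue; 420x560 float32, m along the optical axis (not along the pixel's ray), 0 where there is no reading.
- camera_info(name): a dict with "mtx" (3x3 intrinsics, pixels), "world_to_cam" (4x4, takes a point from world to camera coordinates). Camera axes: x right, y down, z forward; pixel columns grow to the right and rows downward; lengths in m; the calibration is good to about 2 mm. A picture is of the moment at which its call begins: read the wrist's pose just before it. camera_info takes no time and is no camera call; for the wrist camera it gives the pose at the moment of the call.
- job_done(): hands the job in, once; it reports no verdict.
Trained networks look in the newest picture that a camera, given by its name, has taken for a name from the list of things; names that differ only in an ending like _2 or _b are one class to them, and where a whole thing is asked for, a point or a joint stands for the part that bears it (a point fixed in the world has none). Each returns a list of dicts, best first, with "conf" (0 to 1); they miss things now and then, are a little off and sometimes report something else, mostly with a low value. They report only what shows in the picture. A call takes as long as a camera call.
- search_frame(camera, name): "location" ([row, column] in pixels, amid what is visible of it).
- spot_point(camera, name): "location" ([row, column] in pixels: a listed point, or the origin of a listed thing).
The state is a dict: "clock": time; "joint_pos": joint angles; "joint_vel": joint speeds; "tau": joint torques, N m; "eef_pos": TCP position; "tool_rot": TCP orientation; "ft_force": force on the tool from outside, world axes, zero at the start; "ft_torque": the same for the moment, N m; "grip_width": finger opening in m.
Only numpy, scipy, OpenCV 4.12 (cv2) and the standard library are available. Lean on these libraries where they do the work, as an engineer would, in place of code of your own. Each camera call takes 0.05 s, during which the arm holds its last target. There are 200 camera calls.

TASK

A suspension damper is clamped across the bench vice with its compression clicker, the round fluted knob on top of the damper's head, facing up. Turn the knob clockwise until it comes up against its stop, only gently finger-tight and never forced, then back it off anticlockwise by exactly five clicks and let go of it. Leave the rebound wheel at the other end of the damper and everything else on the bench as it is.

Things in the scene. Friction and masses are not known exactly. Their poses are not given: they have to be found in the camera images.
- knob_grip (a point): Fixed point of the damper's head on the knob's vertical axis, half-way up the knob (does not turn with it); y axis along the damper to its eye. Metal knob 34 mm across, 24 mm tall; below it 19 mm of neck, then the flat head. 18 clicks a turn: 20 degrees each, up to 0.15 N m (0.05 just off a click). Starts 6 to 10 clicks from its stop, maybe between two clicks; let go, it settles in the nearest.
- needle (a joint): The needle valve the knob moves, inside the head, unseen: lift in m, 0 fully closed (knob at its stop, which it meets clockwise from above), 0.02 mm more for each click anticlockwise, so far too little to count clicks in the noisy reading. All 16 clicks lie within one turn.
- needle_wedge (a joint): How far the unseen needle is forced into its seat, in m: 0 when not forced, negative when the knob is pressed on clockwise past its stop. The stop is springy: 3 N m a radian, from the closed click on; let go, the knob returns to that click. Forced means beyond -0.037 mm, that is 0.12 rad past the stop, about 0.4 N m. Too small for the noisy reading.
- rebound (a joint): The rebound wheel, not to be turned: dark ridged wheel 29 mm across, 11 mm wide, on the damper's thin rod at the end away from the knob, axis level along the rod. Angle in rad, 0 at the start.
- vice: Blue bench vice, fixed, 125 mm jaws; origin under its middle on the bench, x axis along its screw to the tommy bar, y along the jaws. Jaw tops 168 mm high. The damper (46 mm tube, its axis 148 mm high) lies along y, its head 106 mm to +y of the jaws' middle, eye at the +y end 185 mm out; a 44 mm reservoir hangs below the head.
- coil_spring: Bystander: the damper's coil spring, dark steel, standing, 77 mm across, 154 mm tall; origin at the centre of its foot.
- spanner: Bystander: steel spanner lying flat, 200 mm long, 8 mm thick, along its x axis; origin at its middle, on the bench.
- lock_ring: Bystander: dark steel ring lying flat, 62 mm across, 11 mm high; origin at the centre of its underside.
- spray_can: Bystander: upright spray can, 53 mm across, 165 mm tall; origin at the centre of its foot.
- parts_tray: Bystander: open steel tray with bolts and bushes, 130 x 100 x 24 mm; origin at the centre of its underside.

How it is judged:
On the way:
1. the clicker is fully closed: the knob is at its stop (value of joint needle below 4e-06 m), for 0.2 s.
At the end, for the whole second after the job is handed in: The clicker rests five clicks out from its stop (needle lift 0.10 mm, within 0.4 of a click), let go; the rebound wheel is within 0.3 rad of where it was and each bystander within 30 mm of where it stood (value of joint needle between 9.2e-05 and 0.000108 m and value of joint rebound between -0.3 and 0.3 rad and distance of each of coil_spring, spanner, lock_ring, spray_can, parts_tray from where it was at the start of the episode below 0.03 m); the robot touches nothing.
It fails at once if the knob is forced past its stop (needle wedged into its seat, over about 0.4 N m) (value of joint needle_wedge below -3.7e-05 m).
It fails at once if the rebound wheel is turned by more than 0.3 rad (value of joint rebound below -0.3 rad or value of joint rebound above 0.3 rad).
It fails at once if a bystander is pushed more than 30 mm (distance of any of coil_spring, spanner, lock_ring, spray_can, parts_tray from where it was at the start of the episode above 0.03 m).
It also fails if it takes over 72 s, if anything falls off the work surface, if the arm or the gripper's body presses on something with over 40 N, if the wrist force passes 120 N, or if a joint passes its speed limit or range.

## Working session

There is one attempt and no reset: what is moved stays moved. The work goes in short steps, Python scripts to look and compute and a tool call to move; the robot and the scene stay as the last step left them, time stands still between calls to the robot, and variables do not carry over. Pictures are saved under pics/ and viewed, about 8 in all and at most 12, crops included, and the job is handed in when it is done.

Besides the shell and the picture viewer there is one more tool, called after "Call:" as name([rows], argument=value, ...), one row to a line, values as JSON. arm_command: Moves the arm, as the interface text tells. Its arguments: {"type":"object","properties":{"translation":{"type":"array","items":{"type":"array","items":{"type":"number"}}},"turn":{"type":"array","items":{"type":"number"}},"hand":{"type":"array","items":{"type":"number"}}},"required":["translation","turn","hand"]}

```bash
mkdir -p pics
cat > h.py <<'E'
from workcell import *
import numpy as np, cv2
from scipy.spatial.transform import Rotation as R
def world(cam,px,z=None,depth=None):
    i=camera_info(cam);K=np.array(i["mtx"]);T=np.linalg.inv(np.array(i["world_to_cam"]))
    r=np.linalg.inv(K)@np.array([px[1],px[0],1.])
    if depth is not None: return (T@np.append(r*depth,1))[:3]
    d=T[:3,:3]@r;o=T[:3,3];return o+d*(z-o[2])/d[2]
E
python3 - <<'E'
from h import *
ob=get_obs();print(ob)
for c in ["scene","top","wrist"]:
    p,d=camera(c);cv2.imwrite(f"pics/{c}0.png",p[:,:,::-1])
    for n in ["knob_grip","vice"]:
        for s in spot_point(c,n)[:2]:
            r,cc=s["location"];dd=d[int(r),int(cc)] if 0<=r<420 and 0<=cc<560 else 0
            print(c,n,s,world(c,(r,cc),depth=dd))
            if n=="knob_grip": print("  z=.21:",world(c,(r,cc),z=.21))
a=cv2.imread("pics/top0.png");b=cv2.imread("pics/scene0.png");w=cv2.imread("pics/wrist0.png")
E
```

```text
{'clock': 0.0, 'joint_pos': array([1.11800817e+00, 2.41389310e-01, 3.71374363e-03, 1.33518615e+00,
       3.25704521e-05, 1.57079382e+00]), 'joint_vel': array([ 0.00185385,  0.00185108, -0.0007482 , -0.00107197, -0.00178587,
       -0.00030597]), 'tau': array([ 3.14372528e-04, -3.72319114e+01,  2.52406240e+01,  1.69266667e-02,
        2.14028006e-06,  1.47815648e-06]), 'eef_pos': array([0.21846502, 0.44907749, 0.24442074]), 'tool_rot': array([ 2.24463759e-01,  9.74481890e-01, -1.00268746e-03, -2.47674975e-04]), 'ft_force': array([ 0.06997735,  0.330494  , -0.01120331]), 'ft_torque': array([-0.03063788,  0.04140707,  0.02125372]), 'grip_width': 0.08503805209276848}
scene knob_grip {'location': [188.3, 235.5], 'conf': 0.76} [ 0.50885604 -0.04940642  0.21567808]
  z=.21: [ 0.50370574 -0.04583532  0.21      ]
scene vice {'location': [293.7, 206.9], 'conf': 0.71} [ 0.60237979 -0.19143055  0.12017804]
top knob_grip {'location': [230.6, 302.2], 'conf': 0.7} [ 0.49852635 -0.04705821  0.21498796]
  z=.21: [ 0.49916674 -0.04736053  0.21      ]
top vice {'location': [232.4, 332.3], 'conf': 0.8} [ 0.50227525 -0.12080947  0.16431799]
```

View pics/top0.png

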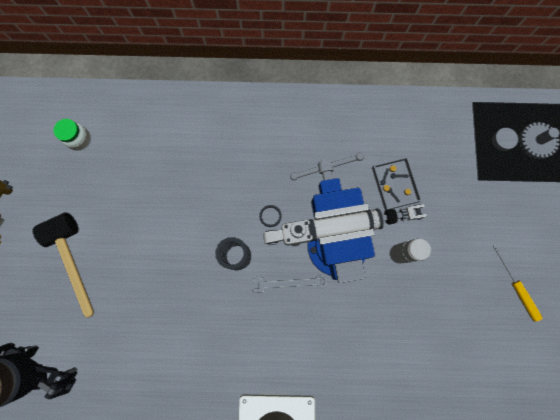

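View pics/scene0.png

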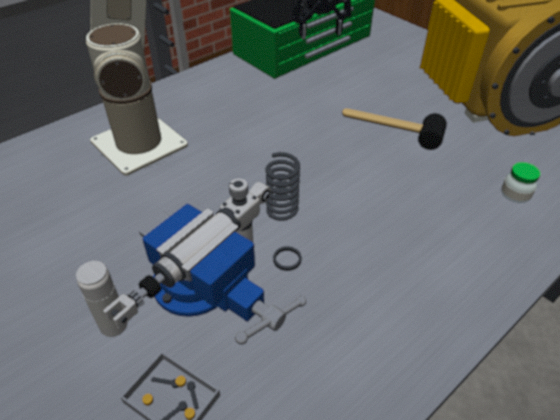

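The knob shows at about top pixel (230, 300) and scene pixel (188, 237). Around it are the spring at top (254, 233), the ring at (215, 270) and the spanner at (284, 288). All of these are lower than the knob. Next I'll refine its position from depth.

Run:
```python
from h import *
import workcell
print([n for n in dir(workcell) if not n.startswith('_')], globals().get('tip_reach'))
for c in ["top","scene"]:
    p,d=camera(c);P=[]
    r0,c0=(230,300) if c=="top" else (188,237)
    for r in range(r0-25,r0+25):
        for q in range(c0-25,c0+25):
            if d[r,q]>0:
                w=world(c,(r,q),depth=float(d[r,q]))
                if w[2]>.185 and np.hypot(w[0]-.5,w[1]+.047)<.03:P.append(w)
    P=np.array(P);top=P[P[:,2]>np.percentile(P[:,2],90)-.006]
    print(c,len(P),np.percentile(P[:,2],[5,50,90,99]),len(top),top.mean(0),(top.min(0)+top.max(0))/2,np.ptp(top,0))
o=get_obs();Rm=R.from_quat(o["tool_rot"]);print(Rm.as_matrix().round(3))
print("shift cm",100*Rm.inv().apply(np.array([.50,-.047,.30])-o["eef_pos"]))
```

```text
['Unreachable', 'camera', 'camera_info', 'get_obs', 'job_done', 'search_frame', 'spot_point', 'tip_reach'] 0.014
top 209 [0.20750238 0.21418215 0.21639244 0.21774602] 190 [ 0.50216734 -0.03669283  0.21440068] [ 0.5024189  -0.03674104  0.2145518 ] [0.0360966  0.03346556 0.00824429]
scene 354 [0.19410197 0.2138478  0.21685925 0.2178995 ] 211 [ 0.50409859 -0.03911211  0.21540089] [ 0.50339396 -0.03886503  0.21459708] [0.0343315  0.03379199 0.00719479]
[[-0.899  0.437 -0.   ]
 [ 0.437  0.899 -0.   ]
 [ 0.    -0.    -1.   ]]
shift cm [-47.01823398 -32.35167004  -5.47053117]
```

Call:
arm_command([
  [-46.9,-31.4,-5.5],
  [-46.9,-31.4,-5.5],
  [-46.9,-31.4,-5.5],
  [-46.9,-31.4,-5.5],
  [-46.9,-31.4,-5.5],
], turn=[0,0,0,0,0], hand=[0,0,0,0,0])

```text
clock: 0.97
eef_pos: [0.3236, 0.2689, 0.2658]
tool_rot: [0.224, 0.975, 0.0, 0.0]
ft_force: [0.9, 0.5, -0.3]
grip_width: 0.0856
```

Call:
arm_command([
  [-29.6,-19.8,-3.5],
  [-29.6,-19.8,-3.5],
  [-29.6,-19.8,-3.5],
  [-29.6,-19.8,-3.5],
  [-29.6,-19.8,-3.5],
], turn=[0,0,0,0,0], hand=[0,0,0,0,0])

```text
clock: 1.38
eef_pos: [0.4283, 0.0895, 0.2865]
tool_rot: [0.225, 0.974, 0.0, 0.0]
ft_force: [0.2, 0.7, -0.3]
grip_width: 0.0853
```

Run:
```python
from h import *
o=get_obs();Rm=R.from_quat(o["tool_rot"]);print(o["eef_pos"],o["joint_pos"],o["tau"])
print("shift cm",100*Rm.inv().apply(np.array([.503,-.038,.30])-o["eef_pos"]))
```

```text
[0.42833888 0.08946419 0.28645243] [ 2.05821941e-01  1.00479751e-01 -5.87472364e-02  1.41059376e+00
  1.22622452e-04  6.58691851e-01] [  3.30679759 -33.18759084  23.92704964   0.25731937  -0.12836949
   0.88699607]
shift cm [-12.29160234  -8.19379659  -1.35188521]
```

Call:
arm_command([
  [-12.4,-8.3,-1.5],
  [-12.4,-8.3,-1.5],
  [-12.4,-8.3,-1.5],
  [-12.4,-8.3,-1.5],
  [-12.4,-8.3,-1.5],
], turn=[-0.6,-0.6,-0.6,-0.6,-0.6], hand=[0,0,0,0,0])

```text
clock: 1.8
eef_pos: [0.5058, -0.0426, 0.3009]
tool_rot: [-0.062, 0.998, -0.001, 0.001]
ft_force: [-0.3, -0.0, 0.7]
grip_width: 0.0854
```

Call:
arm_command([
  [0,0,0],
  [0,0,0],
  [0,0,0],
  [0,0,0],
  [0,0,0],
], turn=[-0.6,-0.6,-0.6,-0.6,-0.6], hand=[0.1,0.2,0.2,0.2,0.2])

```text
clock: 2.22
eef_pos: [0.5029, -0.0376, 0.3008]
tool_rot: [-0.356, 0.934, 0.0, -0.0]
ft_force: [-0.3, -0.1, -0.6]
grip_width: 0.0682
```

Call:
arm_command([
  [0,0,0],
  [0,0,0],
  [0,0,0],
  [0,0,0],
  [0,0,0],
], turn=[-0.6,-0.6,-0.6,-0.6,-0.6], hand=[0.2,0.2,0.2,0.2,0.2])

```text
clock: 2.63
eef_pos: [0.5029, -0.0374, 0.3009]
tool_rot: [-0.617, 0.787, -0.0, 0.0]
ft_force: [0.4, -0.5, -0.5]
grip_width: 0.0683
```

Run:
```python
from h import *
for k in range(4): camera("wrist")
o=get_obs();print(o["eef_pos"],o["joint_pos"],o["tau"],o["ft_torque"],o["grip_width"])
p,d=camera("wrist");cv2.imwrite("pics/w1.png",p[:,:,::-1])
for s in spot_point("wrist","knob_grip")[:2]: print(s,world("wrist",s["location"],z=.203))
P=[]
i=camera_info("wrist")
for r in range(0,420,2):
    for q in range(0,560,2):
        if d[r,q]>0:
            w=world("wrist",(r,q),depth=float(d[r,q]))
            if .205<w[2]<.225 and np.hypot(w[0]-.503,w[1]+.038)<.03:P.append(w)
P=np.array(P);
if len(P):
    z=np.median(P[:,2]);t=P[abs(P[:,2]-z)<.003];print(len(P),z,t.mean(0),(t.min(0)+t.max(0))/2,np.ptp(t,0))
    x=(t[:,:2]*1e4).astype(np.float32);print(cv2.minEnclosingCircle(x))
taus=[]
for k in range(5): camera("top");o=get_obs();taus.append([o["tau"][5],o["ft_torque"][2]])
print(np.array(taus))
```

```text
[ 0.50293439 -0.03742971  0.30091564] [-7.42625466e-02  2.32965028e-01  1.38745597e-01  1.47651630e+00
 -4.03256303e-05 -1.39523402e+00] [ 5.25220039e-04 -3.73761177e+01  2.57957661e+01  7.14399594e-04
 -5.50461607e-05 -2.81908829e-02] [-0.02415763  0.02842974  0.07019359] 0.06806592859141829Traceback (most recent call last):
  File "<stdin>", line 11, in <module>
  File "h.py", line 5, in world
    i=camera_info(cam);K=np.array(i["mtx"]);T=np.linalg.inv(np.array(i["world_to_cam"]))
ValueError: time passes only in moves, steps and waits
```

```bash
cat > h.py <<'E'
from workcell import *
import numpy as np, cv2
from scipy.spatial.transform import Rotation as R
def cloud(cam):
    i=camera_info(cam);p,d=camera(cam);K=np.array(i["mtx"]);T=np.linalg.inv(np.array(i["world_to_cam"]))
    v,u=np.mgrid[:420,:560];ray=np.stack([u,v,np.ones_like(u)],-1)@np.linalg.inv(K).T
    W=(ray*d[...,None])@T[:3,:3].T+T[:3,3];W[d<=0]=np.nan
    return p,W,K,T
E
python3 - <<'E'
from h import *
p,W,K,T=cloud("wrist");cv2.imwrite("pics/w1.png",p[:,:,::-1])
for s in spot_point("wrist","knob_grip")[:2]:
    r,c=s["location"];d=T[:3,:3]@np.linalg.inv(K)@[c,r,1];print(s,T[:3,3]+d*(.203-T[2,3])/d[2])
P=W[(W[...,2]>.205)&(W[...,2]<.225)&(np.hypot(W[...,0]-.503,W[...,1]+.038)<.03)]
z=np.median(P[:,2]);t=P[abs(P[:,2]-z)<.003];print(len(P),z,np.percentile(P[:,2],95),t.mean(0),(t.min(0)+t.max(0))/2,np.ptp(t,0))
print(cv2.minEnclosingCircle((t[:,:2]*1e4).astype(np.float32)))
taus=[]
for k in range(6): camera("top");o=get_obs();taus.append([o["tau"][5],o["ft_torque"][2],o["joint_pos"][5]])
print(np.array(taus))
E
```

```text
1688 0.21489338202867786 0.21611034705782367 [ 0.50188326 -0.03927139  0.21489384] [ 0.50214675 -0.03840252  0.21459479] [0.03575943 0.03482388 0.00538859]
((5021.35693359375, -384.8509826660156), 181.18743896484375)
[[ 7.14841837e-03  2.70575938e-02 -1.39700038e+00]
 [ 5.57486012e-03 -2.07533563e-02 -1.39714125e+00]
 [ 4.31260356e-03 -7.55701280e-03 -1.39732368e+00]
 [ 3.32748525e-03  4.05192599e-03 -1.39741061e+00]
 [ 2.57992491e-03  5.05784749e-02 -1.39751848e+00]
 [ 1.98381575e-03  1.36679602e-03 -1.39757501e+00]]
```

View pics/w1.png

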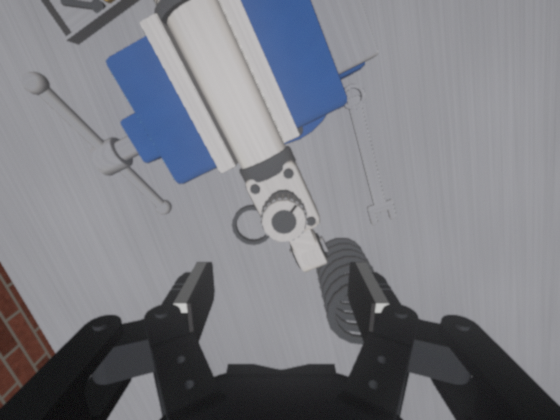

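The wrist view shows the knob at pixel (218, 284), centred between the jaws, with a clear way down. Its world position is about (0.502, -0.0385), top at z = 0.215.

Call:
arm_command([
  [0.1,0.05,4],
  [0.1,0.05,8],
  [0.1,0.05,10.1],
  [0.1,0.05,10.1],
  [0.1,0.05,10.1],
], turn=[0,0,0,0,0], hand=[0.2,0.2,0.2,0.2,0.2])

```text
clock: 3.75
eef_pos: [0.5015, -0.0382, 0.1993]
tool_rot: [-0.614, 0.789, 0.001, -0.001]
ft_force: [0.8, 0.4, 0.5]
grip_width: 0.0685
```

Call:
arm_command([
  [0,0,0],
  [0,0,0],
  [0,0,0],
  [0,0,0],
  [0,0,0],
], turn=[0,0,0,0,0], hand=[1,1,1,1,1])

```text
clock: 4.17
eef_pos: [0.501, -0.0377, 0.2023]
tool_rot: [-0.615, 0.789, 0.001, 0.0]
ft_force: [-8.3, 2.0, 9.0]
grip_width: 0.0324
```

Call:
arm_command([
  [0,0,0],
  [0,0,0],
  [0,0,0],
  [0,0,0],
  [0,0,0],
], turn=[0,0,0,0,0], hand=[1,1,1,1,1])

```text
clock: 4.58
eef_pos: [0.501, -0.0377, 0.2023]
tool_rot: [-0.615, 0.789, 0.001, 0.0]
ft_force: [-8.4, 1.5, 9.4]
grip_width: 0.0325
```

```bash
cat > m.py <<'E'
from h import *
import sys
n=int(sys.argv[1]) if len(sys.argv)>1 else 3
a=[]
for k in range(n):
    camera("wrist");o=get_obs();a.append([o["joint_pos"][5],o["tau"][5],o["ft_torque"][2]])
a=np.array(a)
x=R.from_quat(o["tool_rot"]).as_matrix()[:,0]
print("t %.2f"%o["clock"],"yaw_cw deg %.2f"%np.degrees(-np.arctan2(x[1],x[0])),"q6 %.4f"%a[-1,0],"tau6",a[:,1].round(4),"ftz %.3f"%a[:,2].mean(),"F",np.round(o["ft_force"],1),"pos",o["eef_pos"].round(4),"w %.4f"%o["grip_width"])
E
python3 m.py 4
```

```text
t 4.78 yaw_cw deg 104.15 q6 -1.3995 tau6 [-0.0125 -0.0126 -0.0127 -0.0127] ftz 0.007 F [-7.6  1.4  7.8] pos [ 0.501  -0.0377  0.2023] w 0.0324
```

Call:
arm_command([
  [0,0.05,-0.3],
  [0,0.05,-0.3],
  [0,0.05,-0.3],
  [0,0.05,-0.3],
  [0,0.05,-0.3],
], turn=[0,0.1,0.2,0.3,0.4], hand=[1,1,1,1,1])

```text
clock: 5.2
eef_pos: [0.5011, -0.0378, 0.2026]
tool_rot: [-0.443, 0.896, 0.001, -0.001]
ft_force: [-0.4, 0.5, -5.2]
grip_width: 0.0319
```

```bash
python3 m.py 3
```

```text
t 5.35 yaw_cw deg 126.94 q6 -1.0018 tau6 [0.3614 0.5921 0.1862] ftz 0.031 F [-3.3  2.2 -5.2] pos [ 0.5011 -0.0378  0.2026] w 0.0324
```

```bash
python3 m.py 6
python3 - <<'E'
from h import *
p,d=camera("top");a=p[190:270,255:345,::-1];cv2.imwrite("pics/t2.png",cv2.resize(a,None,fx=6,fy=6,interpolation=cv2.INTER_CUBIC))
p,d=camera("wrist");cv2.imwrite("pics/w2.png",p[:,:,::-1])
E
```

```text
t 5.65 yaw_cw deg 127.03 q6 -1.0002 tau6 [0.0488 0.0171 0.009  0.0097 0.0129 0.0185] ftz 0.040 F [-4.1  3.6 -6. ] pos [ 0.5011 -0.0378  0.2026] w 0.0318
```

View pics/w2.png

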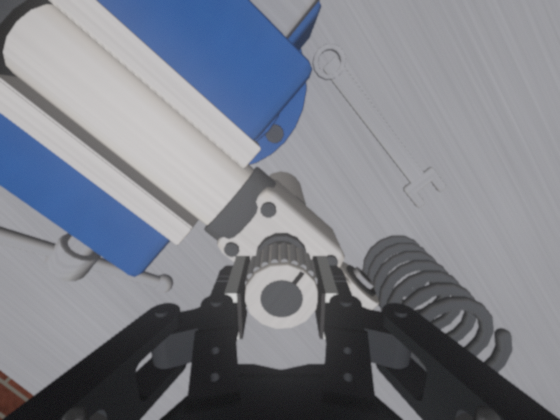

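The mark on the knob's top shows at pixel (281, 297) beside its centre (298, 281), so I can follow the knob's true angle from it. I'll add that to the measuring script.

```bash
cat >> m.py <<'E'
p,_=camera("wrist");i=camera_info("wrist");K=np.array(i["mtx"]);M=np.array(i["world_to_cam"])
g=cv2.cvtColor(p,cv2.COLOR_RGB2GRAY).astype(np.float32)
c=o["eef_pos"][:2] if len(sys.argv)<3 else np.array([.5011,-.0378])
th=np.radians(np.arange(0,360,1.));S=[]
for r in np.arange(.0092,.0138,.0004):
    X=np.c_[c[0]+r*np.cos(th),c[1]-r*np.sin(th),np.full(360,.215),np.ones(360)]@M.T
    uv=X[:,:3]@K.T;uv=(uv[:,:2]/uv[:,2:]).astype(np.float32)
    S.append(cv2.remap(g,uv[:,:1],uv[:,1:],cv2.INTER_LINEAR).ravel())
S=np.mean(S,0);bg=np.median(S);k=int(S.argmin());idx=np.arange(k-12,k+13)
w=np.clip(bg-S[idx%360]-.3*(bg-S[k]),0,None);m=(w*idx).sum()/w.sum()
yw=np.degrees(-np.arctan2(x[1],x[0]))
print("mark cw deg %.1f depth %.0f/%.0f  mark-yaw %.1f"%(m%360,S[k],bg,(m-yw)%360))
E
python3 m.py 2
```

```text
t 5.85 yaw_cw deg 127.06 q6 -0.9996 tau6 [0.0443 0.0484] ftz 0.046 F [-3.5  2.5 -7.4] pos [ 0.5012 -0.0378  0.2026] w 0.0324
mark cw deg 156.8 depth 74/178  mark-yaw 29.7
```

Call:
arm_command([
  [0,0,0.2],
  [0,0,0.2],
  [0,0,0.2],
  [0,0,0.2],
  [0,0,0.2],
], turn=[0.12,0.24,0.36,0.48,0.6], hand=[1,1,1,1,1])

```text
clock: 6.32
eef_pos: [0.5015, -0.0382, 0.2025]
tool_rot: [-0.158, 0.987, -0.0, 0.0]
ft_force: [-6.5, 1.7, 2.1]
grip_width: 0.0326
```

```bash
python3 m.py 6
```

```text
t 6.62 yaw_cw deg 161.47 q6 -0.3993 tau6 [ 0.3841  0.4429  0.0409 -0.0522 -0.0691 -0.0719] ftz -0.066 F [-7.5  3.9  2.1] pos [ 0.5015 -0.0382  0.2025] w 0.0321
mark cw deg 194.5 depth 82/189  mark-yaw 33.0
```

Call:
arm_command([
  [0,0,0],
  [0,0,0],
  [0,0,0],
  [0,0,0],
  [0,0,0],
], turn=[0.1,0.2,0.3,0.4,0.5], hand=[1,1,1,1,1])

```text
clock: 7.08
eef_pos: [0.5015, -0.0384, 0.2025]
tool_rot: [0.091, 0.996, -0.0, 0.001]
ft_force: [-7.3, 2.0, 2.3]
grip_width: 0.0322
```

```bash
python3 m.py 6
```

```text
t 7.38 yaw_cw deg -169.89 q6 0.1004 tau6 [0.3631 0.4696 0.1674 0.1289 0.1098 0.0685] ftz 0.061 F [-6.7  1.4  2.5] pos [ 0.5015 -0.0384  0.2025] w 0.0326
mark cw deg 224.8 depth 82/192  mark-yaw 34.7
```

Call:
arm_command([
  [0,0,0],
  [0,0,0],
  [0,0,0],
  [0,0,0],
  [0,0,0],
], turn=[0.1,0.2,0.3,0.4,0.4], hand=[1,1,1,1,1])

```text
clock: 7.85
eef_pos: [0.5014, -0.0387, 0.2025]
tool_rot: [0.286, 0.958, -0.0, 0.001]
ft_force: [-6.7, 1.5, 2.4]
grip_width: 0.0322
```

```bash
sed -i 's/print("t %.2f"/print("ft",a[:,2].round(3));print("t %.2f"/' m.py; python3 m.py 4
```

```text
ft [-0.049  0.103  0.114  0.208]
t 8.05 yaw_cw deg -146.97 q6 0.5002 tau6 [0.1434 0.1002 0.1177 0.1229] ftz 0.094 F [-6.8  1.1  1.4] pos [ 0.5014 -0.0386  0.2025] w 0.0324
mark cw deg 249.1 depth 82/191  mark-yaw 36.1
```

Call:
arm_command([
  [0,0,0],
  [0,0,0],
  [0,0,0],
  [0,0,0],
  [0,0,0],
], turn=[0.07,0.14,0.21,0.23,0.23], hand=[1,1,1,1,1])

```text
clock: 8.52
eef_pos: [0.5012, -0.0388, 0.2024]
tool_rot: [0.393, 0.92, -0.001, 0.001]
ft_force: [-8.0, 1.7, 1.7]
grip_width: 0.0326
```

```bash
python3 m.py 4
```

```text
ft [-0.017  0.076  0.012 -0.007]
t 8.72 yaw_cw deg -133.77 q6 0.7304 tau6 [0.0736 0.0428 0.0371 0.0361] ftz 0.016 F [-6.7  1.2  2.2] pos [ 0.5012 -0.0389  0.2024] w 0.0324
mark cw deg 263.4 depth 83/189  mark-yaw 37.2
```

Call:
arm_command([
  [0,0,0],
  [0,0,0],
  [0,0,0],
  [0,0,0],
], turn=[0.02,0.04,0.04,0.04], hand=[1,1,1,1])

```text
clock: 9.1
eef_pos: [0.5012, -0.0388, 0.2024]
tool_rot: [0.411, 0.912, -0.001, 0.001]
ft_force: [-7.6, 1.3, 2.7]
grip_width: 0.0324
```

```bash
python3 m.py 4
```

```text
ft [0.071 0.064 0.038 0.079]
t 9.30 yaw_cw deg -131.48 q6 0.7704 tau6 [0.0607 0.0593 0.0591 0.059 ] ftz 0.063 F [-7.6  1.3  2.5] pos [ 0.5012 -0.0388  0.2024] w 0.0323
mark cw deg 265.6 depth 82/188  mark-yaw 37.0
```

Call:
arm_command([
  [0,0,0],
  [0,0,0],
  [0,0,0],
  [0,0,0],
], turn=[0.02,0.04,0.04,0.04], hand=[1,1,1,1])

```text
clock: 9.68
eef_pos: [0.5013, -0.0388, 0.2024]
tool_rot: [0.429, 0.903, -0.001, 0.001]
ft_force: [-8.8, 1.3, 1.0]
grip_width: 0.0322
```

```bash
python3 m.py 3
```

```text
ft [0.114 0.061 0.074]
t 9.83 yaw_cw deg -129.19 q6 0.8103 tau6 [0.1144 0.1113 0.0681] ftz 0.083 F [-6.9  0.5  2.4] pos [ 0.5012 -0.0388  0.2024] w 0.0324
mark cw deg 267.8 depth 81/188  mark-yaw 37.0
```

Call:
arm_command([
  [0,0,0],
  [0,0,0],
  [0,0,0],
  [0,0,0],
  [0,0,0],
], turn=[0.1,0.2,0.24,0.27,0.27], hand=[1,1,1,1,1])

```text
clock: 10.3
eef_pos: [0.501, -0.0389, 0.2024]
tool_rot: [0.547, 0.837, -0.001, 0.0]
ft_force: [-7.3, 0.6, 2.8]
grip_width: 0.0322
```

```bash
python3 m.py 4
```

```text
ft [ 0.06   0.012  0.026 -0.006]
t 10.50 yaw_cw deg -113.71 q6 1.0805 tau6 [0.0644 0.0236 0.0158 0.0145] ftz 0.023 F [-8.5  1.1  1.9] pos [ 0.501  -0.0389  0.2024] w 0.0320
mark cw deg 283.8 depth 81/183  mark-yaw 37.5
```

Call:
arm_command([
  [0,0,0],
  [0,0,0],
  [0,0,0],
  [0,0,0],
  [0,0,0],
], turn=[0.02,0.04,0.06,0.06,0.06], hand=[1,1,1,1,1])

```text
clock: 10.97
eef_pos: [0.5011, -0.039, 0.2024]
tool_rot: [0.572, 0.82, -0.001, 0.001]
ft_force: [-7.9, 1.1, 3.5]
grip_width: 0.032
```

```bash
python3 m.py 3
```

```text
ft [-0.044 -0.035  0.027]
t 11.12 yaw_cw deg -110.27 q6 1.1405 tau6 [-0.0007 -0.0017 -0.0013] ftz -0.017 F [-7.5 -0.3  2.6] pos [ 0.501  -0.0389  0.2024] w 0.0320
mark cw deg 287.0 depth 81/182  mark-yaw 37.2
```

Call:
arm_command([
  [0,0,0],
  [0,0,0],
  [0,0,0],
  [0,0,0],
  [0,0,0],
], turn=[0.03,0.06,0.07,0.07,0.07], hand=[1,1,1,1,1])

```text
clock: 11.58
eef_pos: [0.501, -0.0389, 0.2024]
tool_rot: [0.6, 0.8, -0.001, 0.0]
ft_force: [-7.7, 0.1, 2.6]
grip_width: 0.0324
```

```bash
python3 m.py 3
```

```text
ft [-0.017 -0.025 -0.04 ]
t 11.73 yaw_cw deg -106.25 q6 1.2106 tau6 [-0.0275 -0.0281 -0.0281] ftz -0.027 F [-7.7  0.5  2.6] pos [ 0.501  -0.0389  0.2024] w 0.0322
mark cw deg 291.0 depth 81/181  mark-yaw 37.2
```

Call:
arm_command([
  [0,0,0],
  [0,0,0],
  [0,0,0],
  [0,0,0],
  [0,0,0],
], turn=[0.03,0.06,0.08,0.08,0.08], hand=[1,1,1,1,1])

```text
clock: 12.2
eef_pos: [0.501, -0.039, 0.2024]
tool_rot: [0.632, 0.775, -0.001, 0.001]
ft_force: [-7.7, 0.2, 1.7]
grip_width: 0.0321
```

```bash
python3 m.py 3
```

```text
ft [-0.094 -0.1    0.042]
t 12.35 yaw_cw deg -101.66 q6 1.2907 tau6 [-0.0698 -0.019  -0.0545] ftz -0.051 F [-8.5  0.4  3.8] pos [ 0.5009 -0.0389  0.2024] w 0.0322
mark cw deg 295.7 depth 81/181  mark-yaw 37.4
```

Call:
arm_command([
  [0,0,0],
  [0,0,0],
  [0,0,0],
  [0,0,0],
  [0,0,0],
], turn=[0.03,0.06,0.09,0.11,0.11], hand=[1,1,1,1,1])

```text
clock: 12.82
eef_pos: [0.5008, -0.039, 0.2024]
tool_rot: [0.673, 0.739, -0.001, 0.0]
ft_force: [-8.7, 0.2, 2.6]
grip_width: 0.0322
```

```bash
python3 m.py 3
```

```text
ft [0.043 0.081 0.011]
t 12.97 yaw_cw deg -95.37 q6 1.4005 tau6 [0.0463 0.0182 0.013 ] ftz 0.045 F [-7.4  1.7  2.5] pos [ 0.5008 -0.039   0.2024] w 0.0324
mark cw deg 302.1 depth 82/181  mark-yaw 37.5
```

Call:
arm_command([
  [0,0,0],
  [0,0,0],
  [0,0,0],
  [0,0,0],
  [0,0,0],
], turn=[0.02,0.04,0.06,0.06,0.06], hand=[1,1,1,1,1])

```text
clock: 13.43
eef_pos: [0.5008, -0.039, 0.2024]
tool_rot: [0.695, 0.719, -0.001, 0.0]
ft_force: [-8.2, 0.4, 5.2]
grip_width: 0.0322
```

```bash
python3 m.py 3
```

```text
ft [0.034 0.034 0.04 ]
t 13.58 yaw_cw deg -91.94 q6 1.4603 tau6 [0.0741 0.0726 0.0723] ftz 0.036 F [-8.5  0.3  4. ] pos [ 0.5008 -0.039   0.2024] w 0.0323
mark cw deg 305.4 depth 83/181  mark-yaw 37.4
```

Call:
arm_command([
  [0,0,0],
  [0,0,0],
  [0,0,0],
  [0,0,0],
  [0,0,0],
], turn=[0.02,0.04,0.05,0.05,0.05], hand=[1,1,1,1,1])

```text
clock: 14.05
eef_pos: [0.5008, -0.039, 0.2024]
tool_rot: [0.713, 0.701, -0.001, 0.001]
ft_force: [-7.3, 0.4, 3.7]
grip_width: 0.0323
```

```bash
python3 m.py 4
```

```text
ft [ 0.011  0.023 -0.1    0.033]
t 14.25 yaw_cw deg -89.08 q6 1.5103 tau6 [0.0245 0.0254 0.0389 0.1027] ftz -0.009 F [-7.   0.7  3.8] pos [ 0.5008 -0.039   0.2024] w 0.0324
mark cw deg 307.8 depth 82/181  mark-yaw 36.9
```

Call:
arm_command([
  [0,0,0],
  [0,0,0],
  [0,0,0],
  [0,0,0],
  [0,0,0],
], turn=[0.08,0.16,0.22,0.25,0.25], hand=[1,1,1,1,1])

```text
clock: 14.72
eef_pos: [0.5006, -0.0389, 0.2024]
tool_rot: [0.795, 0.607, -0.001, 0.0]
ft_force: [-9.0, 1.8, 4.3]
grip_width: 0.0322
```

```bash
python3 m.py 4
```

```text
ft [ 0.014  0.    -0.005  0.065]
t 14.92 yaw_cw deg -74.76 q6 1.7604 tau6 [0.1162 0.08   0.0781 0.0799] ftz 0.019 F [-8.8  1.   3.3] pos [ 0.5006 -0.0389  0.2024] w 0.0323
mark cw deg 321.9 depth 85/186  mark-yaw 36.7
```

Call:
arm_command([
  [0,0,0],
  [0,0,0],
  [0,0,0],
  [0,0,0],
  [0,0,0],
], turn=[0.02,0.04,0.04,0.04,0.04], hand=[1,1,1,1,1])

```text
clock: 15.38
eef_pos: [0.5006, -0.0389, 0.2024]
tool_rot: [0.807, 0.591, -0.001, 0.0]
ft_force: [-9.0, -0.3, 4.2]
grip_width: 0.0323
```

```bash
python3 m.py 4
```

```text
ft [0.412 0.296 0.064 0.025]
t 15.58 yaw_cw deg -72.48 q6 1.8000 tau6 [0.2291 0.2603 0.245  0.2072] ftz 0.199 F [-9.   0.6  4. ] pos [ 0.5005 -0.0389  0.2024] w 0.0323
mark cw deg 324.1 depth 86/187  mark-yaw 36.6
```

```bash
python3 m.py 6
```

```text
ft [0.066 0.137 0.334 0.388 0.374 0.176]
t 15.93 yaw_cw deg -72.48 q6 1.8000 tau6 [0.1464 0.1305 0.1535 0.2072 0.2524 0.2552] ftz 0.246 F [-9.3  1.   3.5] pos [ 0.5006 -0.0389  0.2024] w 0.0325
mark cw deg 324.0 depth 85/187  mark-yaw 36.5
```

Torque rose to about 0.2 N m, at about 3 N m/rad, right where a click was expected (yaw 284.3°). That is the stop, 9 clicks in, and I've held it there for over 0.2 s. Now I'll back off 100° from that click, which is −1.80 rad from here.

Call:
arm_command([
  [0,0,0],
  [0,0,0],
  [0,0,0],
  [0,0,0],
  [0,0,0],
], turn=[-0.12,-0.24,-0.36,-0.48,-0.6], hand=[1,1,1,1,1])

```text
clock: 16.4
eef_pos: [0.501, -0.0389, 0.2025]
tool_rot: [0.594, 0.805, -0.001, 0.001]
ft_force: [-7.5, 0.8, 1.1]
grip_width: 0.0322
```

Call:
arm_command([
  [0,0,0],
  [0,0,0],
  [0,0,0],
  [0,0,0],
  [0,0,0],
], turn=[-0.12,-0.24,-0.36,-0.48,-0.6], hand=[1,1,1,1,1])

```text
clock: 16.82
eef_pos: [0.5013, -0.0387, 0.2025]
tool_rot: [0.329, 0.944, -0.001, 0.001]
ft_force: [-8.3, 1.4, 1.2]
grip_width: 0.0319
```

Call:
arm_command([
  [0,0,0],
  [0,0,0],
  [0,0,0],
  [0,0,0],
  [0,0,0],
], turn=[-0.12,-0.24,-0.36,-0.48,-0.6], hand=[1,1,1,1,1])

```text
clock: 17.23
eef_pos: [0.5015, -0.0384, 0.2024]
tool_rot: [0.035, 0.999, -0.0, 0.0]
ft_force: [-6.6, 3.3, 1.9]
grip_width: 0.0324
```

```bash
python3 m.py 4
```

```text
ft [-0.014 -0.059 -0.015 -0.031]
t 17.43 yaw_cw deg -175.62 q6 0.0005 tau6 [-0.4553 -0.5311 -0.1191 -0.0224] ftz -0.030 F [-6.9  3.   2.2] pos [ 0.5015 -0.0384  0.2024] w 0.0324
mark cw deg 219.0 depth 81/191  mark-yaw 34.6
```

Call:
arm_command([
  [0,0,0],
  [0,0,0],
  [0,0,0],
  [0,0,0],
  [0,0,0],
], turn=[0,0,0,0,0], hand=[0.4,0.3,0.2,0.2,0.2])

```text
clock: 17.9
eef_pos: [0.5026, -0.0385, 0.2016]
tool_rot: [0.038, 0.999, -0.0, 0.001]
ft_force: [0.2, 0.3, 0.1]
grip_width: 0.0681
```

```bash
python3 m.py 2 fixed
```

```text
ft [0.017 0.001]
t 18.00 yaw_cw deg -175.60 q6 0.0006 tau6 [-0.0001 -0.0001] ftz 0.009 F [-0.9 -0.3 -0.1] pos [ 0.5022 -0.0383  0.2011] w 0.0686
mark cw deg 217.5 depth 85/192  mark-yaw 33.1
```

Call:
arm_command([
  [0,0,-2],
  [0,0,-5],
  [0,0,-9],
  [0,0,-10],
  [0,0,-10],
], turn=[0,0,0,0,0], hand=[0.2,0.2,0.2,0.2,0.2])

```text
clock: 18.47
eef_pos: [0.5038, -0.0384, 0.305]
tool_rot: [0.038, 0.999, -0.0, 0.004]
ft_force: [0.7, -0.0, 0.8]
grip_width: 0.0677
```

```bash
python3 m.py 3 fixed
python3 - <<'E'
from h import *
p,d=camera("wrist");cv2.imwrite("pics/w3.png",p[:,:,::-1])
E
```

```text
ft [-0.013 -0.028  0.021]
t 18.62 yaw_cw deg -175.62 q6 0.0006 tau6 [-0. -0. -0.] ftz -0.007 F [0.3 0.7 0.7] pos [ 0.5013 -0.0381  0.2998] w 0.0679
mark cw deg 216.9 depth 109/184  mark-yaw 32.5
```

View pics/w3.png

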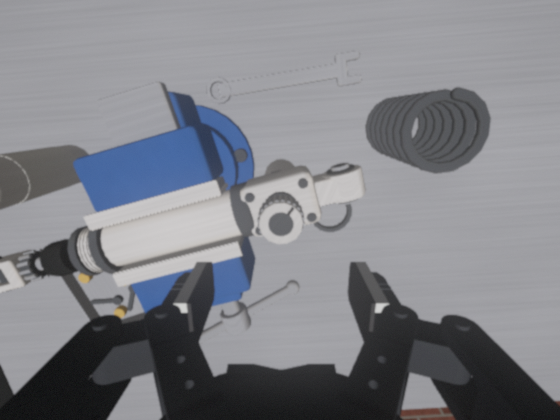

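The wrist view shows the knob free at pixel (222, 281), with the fingers clear and the bystanders undisturbed. As an independent check, I'll compare the mark with the picture from before the grasp. It should have moved by 9 − 5 = 4 clicks, or 80°.

Run:
```python
from h import *
def Tm(p,q):
    T=np.eye(4);T[:3,:3]=R.from_quat(q).as_matrix();T[:3,3]=p;return T
o=get_obs();i=camera_info("wrist");K=np.array(i["mtx"]);M=np.array(i["world_to_cam"])
X=M@Tm(o["eef_pos"],o["tool_rot"])   # tool->cam
q=np.array([-.617,.787,0,0]);q/=np.linalg.norm(q)
M1=X@np.linalg.inv(Tm([.5029,-.0374,.3009],q))
th=np.radians(np.arange(360.))
for c in [(.5011,-.0378),(.5021,-.0385),(.5015,-.039)]:
  out=[]
  for f,m in (("w1",M1),("w3",M)):
    g=cv2.imread(f"pics/{f}.png",0).astype(np.float32);S=[]
    for r in np.arange(.0092,.0138,.0004):
        P=np.c_[c[0]+r*np.cos(th),c[1]-r*np.sin(th),np.full(360,.215),np.ones(360)]@m.T
        uv=P[:,:3]@K.T;uv=(uv[:,:2]/uv[:,2:]).astype(np.float32)
        S.append(cv2.remap(g,uv[:,:1],uv[:,1:],cv2.INTER_LINEAR).ravel())
    S=np.mean(S,0);k=int(S.argmin());idx=np.arange(k-12,k+13);w=np.clip(np.median(S)-S[idx%360]-.3*(np.median(S)-S[k]),0,None)
    out.append((w*idx).sum()/w.sum())
  print(c,np.round(out,1),"diff %.1f"%(out[1]-out[0]))
```

```text
(0.5011, -0.0378) [141.2 218. ] diff 76.8
(0.5021, -0.0385) [147.2 217.6] diff 70.3
(0.5015, -0.039) [147.1 221.4] diff 74.3
```

```bash
python3 -c "
from workcell import *
print(job_done(), get_obs()['clock'])"
```

```text
the job is handed in; nothing more can be done
the job is handed in; nothing more can be done
```

I turned the clicker clockwise to its stop, backed it off 100° anticlockwise (five clicks), let go of it and handed the job in. The robot's clock read 18.6 s at the last check, and no verdict was reported.

- **Stop:** I found it 9 clicks in. The torque rose sharply, at about 3 N m a radian, and averaged about 0.2 N m, with wrist readings peaking at 0.41 N m. The jaws were about 3 to 4° past the closed click, against 6.9° for forced. I held it there for more than 0.2 s.
- **Back-off:** The jaws ended 99 to 100° back from the closed click, with almost no torque left on the knob. The index mark sat at the same offset from the jaws as when they passed that angle on the way in, so the grip had not slipped. On release the mark moved only 1 to 2°.
- **Check that agreed only loosely:** From before the grasp to after release, the mark moved 70 to 77° in the pictures, depending on the knob centre I assumed. I expected 80°. It fits four net clicks best, but the small, off-axis mark and a possible start between two clicks make this a weak check. I relied on the jaw angle and the torque.
- **Everything else:** The fingers are clear, 10 cm above the knob, with no contact force. Nothing else looked disturbed in the last wrist picture, but I did not measure the rebound wheel or the bystanders again.

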